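# Carry a freshly painted bowl on a free-running ware carrier to the banding wheel

### The arm

A 7-joint arm with a two-finger parallel gripper is mounted at the origin on the work surface. World frame = base frame: x ahead of the robot, y to its left, z up, the work surface at z = 0. Lengths are in m, angles in rad, forces in N, time in s.
With the tool pointing down it reaches from about 0.4 to 0.85 m from the base axis. Payload 4.5 kg.
Tool frame: the origin (TCP) lies at the very end of the fingers, on their centre line; the grasp point (between the pads) lies 19 mm behind it; z points along the fingers, y is the line along which they close (so a half turn about z gives the same grasp; the last joint's range is limited). The gripper opens to 88 mm and grips with 3 to 60 N. Pads are 18 mm wide; open, the fingers measure 123 mm over their backs; the gripper's body (75 mm by 187 mm) begins 45 mm behind the grasp point.
Start: joints at [-1.238, 0.689, -0.195, 1.565, 0.157, 0.902, -0.215], TCP at [0.184, 0.597, 0.239] pointing down, gripper open.
Joint ranges: [-3.01, 3.01], [-0.46, 2.08], [-1.47, 1.51], [0.13, 2.56], [-1, 4.14], [0.04, 2.09], [-2.66, 2.66]. Speed limits (rad/s): [2.57, 2.57, 3.14, 3.14, 3.14, 3.14, 3.14].

### API

Orientations are given as a unit quaternion [x, y, z, w].
In Python, from cell import ctrl gives the robot as it stands. The module is installed in compiled form; this text tells all that it offers.
- The arm moves only by the tool jog_arm, never from a script. Its argument "increments" is a list of rows, each a list of 3 entries, a list of its own where there are three numbers: the shift along the tool's x, y, z in cm, then the turn, a rotation vector about the tool's x, y, z in rad, then the opening, from -1 (shut) to 1 (fully open). A call has 1 to 20 rows; each row is the pose to reach, as a shift and turn from the pose commanded when the call began, along the tool's axes at that moment; what a row does not reach only later rows make up. A row lasts 1/10 s, in which the tool goes at most 50 mm and 8.59 degrees, less where a joint would pass 70% of its speed; a pose out of reach is approached as far as the arm can. A call with a gripper value outside its range is refused whole. The fingers move at their own pace and stop on an object; "force" is the grip in N (left out, the last holds). Time passes only in rows, so rows that repeat a pose let the fingers close. It gives the time, the measured TCP pose, the force, the opening and the grip force at its end, in the units of the state.
- ctrl.read_state(): the state, without advancing time (a new reading comes with each control period).
- ctrl.get_image(name): name is "scene" or "side" or "wrist"; returns a dict with "color" (384x512x3 uint8, red, green, blue), "fx", "fy", "cx", "cy" (pixels), "R" (3x3) and "t" (3): a world point X has camera coordinates R X + t; the wrist camera has in their place "tool_from_camera" (4x4, takes a point from camera to tool coordinates, whose origin is the TCP and whose axes are the flange's). Camera axes: x right, y down, z forward; pixel columns grow to the right and rows downward; lengths in m; the calibration is good to about 2 mm. The wrist camera is an equidistant fisheye: a pixel r from the principal point sees the ray r / f radians off the axis. A picture is of the moment at which its call begins: read the wrist's pose just before it. There is no depth.
- ctrl.finish_job(): hands the job in; it is judged then, once.
The state is a dict: "clock": time; "joints": joint angles; "joint_vel": joint speeds; "joint_efforts": joint torques, N m; "tcp_pos": TCP position; "eef_rot": TCP orientation; "contact_force": force on the tool from outside, world axes, zero at the start; "torque": the same for the moment, N m; "finger_gap": opening from 0.0 (shut) to 1.0 (fully open); "gripper_force": force on a finger pad.
Only numpy, scipy, OpenCV 4.12 (cv2) and the standard library are available. Lean on these libraries where they do the work, as an engineer would, in place of code of your own. Each camera call takes 0.05 s, during which the arm holds its last target. There are 200 camera calls.

### The job

Lift the plywood ware carrier by its overhead bar and carry it over to the banding wheel. Its bat, with a freshly painted bowl standing loose on it, runs freely lengthwise on ball bearings and must never bump into either end of its travel; hold the carrier clear above the middle of the wheel until the bat has stayed in the middle of the carrier for at least three seconds, then set the carrier down flat and centred on the wheel without dropping it and let go, with the bat at rest near the middle and the bowl still on it. Leave the jars and the beaker alone.

Things in the scene. Friction and masses are not known exactly. Their poses are not given: they have to be found in the camera images.
- carrier: Shallow plywood tray, 316 mm long (x) by 134 mm wide (y), 0.4 kg nominal (varies a fifth), with an overhead bar across its middle. Origin: centre of the underside; z up. Loose; stands on the table with its long axis within 0.3 rad of world y and its +x end to the robot's left (+y); the wheel is on the other side of the robot, left or right by chance.
- carrier_floor (a point): Centre of the upper face of the carrier's floor, 8 mm above its underside; axes as the carrier's. In mm: end walls 8 thick, 28 high above this face, their inner faces at x = +-150; side walls 8 thick, 10 high, inner faces at y = +-59.
- carrier_grip (a point): Centre of the carrier's wooden overhead bar, 125 mm above the carrier's underside; axes as the carrier's. In mm: bar along y, 14 thick (x), 26 high (z, from 112 to 138 above the underside), 134 long, on two 10 mm steel posts at the middle of the long sides. Pinch it at its middle from above, fingers closing along x.
- bat (a joint): Position (m) of the bat along the carrier's x: 0 in the middle, stops at +-0.100 m, where it meets the end walls. Starts at rest at 0.035 to 0.065. Friction only about 0.003 of the load: on a carrier pitched by a small angle t (rad, +x end down) whose floor accelerates at a along its x, the bat gains 9.81 t - a m/s2. Bat 0.12 kg, with bowl 0.32 kg nominal.
- bat_top (a point): Centre of the bat's upper face, 28 mm above the carrier's underside; axes as the carrier's. The bat is a wooden board 100 by 100 mm, 12 mm thick, on ball-bearing runners along the carrier.
- bowl: Small white stoneware bowl standing loose on the bat, within 25 mm of its centre: rim 80 mm diameter, 45 mm high, 0.2 kg nominal (varies a third). Origin: centre of its underside; z up. Friction keeps it in place on the bat at small tilts.
- wheel: Banding wheel (potter's turntable, locked, does not move): blue round top of 220 mm diameter, 24 mm thick, on a narrower dark foot. Origin: centre of the foot at table height.
- wheel_top (a point): Centre of the wheel's level upper face, 72 mm above the table.
- jar_a: Green glaze jar with lid, bystander, 52 mm diameter, 70 mm high, beyond the work; origin at the underside.
- jar_b: Amber glaze jar with lid, bystander, 52 mm diameter, 70 mm high, beyond the work; origin at the underside.
- beaker: Clear plastic beaker, bystander, 76 mm diameter, 95 mm high, beyond the work; origin at the underside.
Not all that is in view belongs to the job. There is more than one size of the bowl; the one meant has the size given above.

How it is judged:
On the way, in this order (a step that is already met when the one before it is completed fails the run):
1. the carrier is lifted clear of the table (height (world z) of carrier above 0.03 m), for 0.2 s.
2. the carrier is held clear (over 10 mm) above the middle of the wheel, within 60 mm, with the bat within 25 mm of the carrier's middle, for nearly three seconds (2.7 s) (horizontal distance between carrier and wheel below 0.06 m and height (world z) of carrier above 0.082 m and value of joint bat between -0.025 and 0.025 m), for 2.7 s.
At the end, for the whole second after the job is handed in: The carrier stands flat and released on the wheel's top, its centre within 45 mm of the wheel's; the bat is at rest (under 0.04 m/s) within 50 mm of the carrier's middle and the bowl stands on it, within 40 mm of the bat's centre (horizontal distance between carrier and wheel below 0.045 m and height (world z) of carrier between 0.069 and 0.076 m and angle between carrier's own z axis and vertical below 0.04 rad and linear speed of carrier below 0.02 m/s and value of joint bat between -0.05 and 0.05 m and velocity of joint bat between -0.04 and 0.04 m/s and horizontal distance between bowl and bat_top below 0.04 m and z of bowl in the frame of bat_top below 0.006 m and angle between bowl's own z axis and vertical below 0.1 rad); the robot touches nothing.
It fails at once if the bat bumps into an end of its travel (value of joint bat above 0.098 m or value of joint bat below -0.098 m).
It fails at once if the bowl falls over or off the bat (angle between bowl's own z axis and vertical above 0.5 rad or horizontal distance between bowl and bat_top above 0.06 m).
It fails at once if the carrier is tipped beyond 0.35 rad (angle between carrier's own z axis and vertical above 0.35 rad).
It fails at once if the carrier is dropped or flung (over 0.55 m/s) (linear speed of carrier above 0.55 m/s).
It fails at once if a jar or the beaker is pushed more than 20 mm (distance of any of jar_a, jar_b, beaker from where it was at the start of the episode above 0.02 m).
It also fails if it takes over 64 s, if anything falls off the work surface, if the arm or the gripper's body presses on something with over 40 N, if the wrist force passes 120 N, or if a joint passes its speed limit or range.

## Working session

There is one attempt and no reset: what is moved stays moved. The work goes in short steps, Python scripts to look and compute and a tool call to move; the robot and the scene stay as the last step left them, time stands still between calls to the robot, and variables do not carry over. Pictures are saved under pics/ and viewed, at most 10 in all, crops included, and the job is handed in when it is done.

Besides the shell and the picture viewer there is one more tool, called after "Call:" as name([rows], argument=value, ...), one row to a line, values as JSON. jog_arm: Moves the arm, as the interface text tells. Its arguments: {"type":"object","properties":{"increments":{"type":"array"},"force":{"type":"number"}},"required":["increments"]}

```bash
mkdir -p pics
cat > h.py <<'E'
import numpy as np,cv2
from cell import ctrl
from scipy.spatial.transform import Rotation as Rn
def grab(n,f):
    s=ctrl.read_state(); d=ctrl.get_image(n)
    np.savez('pics/'+f+'.npz',tcp=s['tcp_pos'],rot=s['eef_rot'],**d)
    cv2.imwrite('pics/'+f+'.png',d['color'][...,::-1]); return d
def ray(d,u,v):
    if 'tool_from_camera' in d:
        x,y=u-d['cx'],v-d['cy'];r=np.hypot(x,y);t=r/d['fx']
        c=np.array([x/r*np.sin(t),y/r*np.sin(t),np.cos(t)])
        T=d['tool_from_camera'];W=Rn.from_quat(d['rot']).as_matrix()
        return W@T[:3,3]+d['tcp'],W@T[:3,:3]@c
    c=np.array([(u-d['cx'])/d['fx'],(v-d['cy'])/d['fy'],1.])
    R=d['R'];o=-R.T@d['t'];w=R.T@c
    return o,w/np.linalg.norm(w)
def atz(d,u,v,z):
    o,w=ray(d,u,v);return o+w*(z-o[2])/w[2]
def tri(*l):
    A=0;b=0
    for d,u,v in l:
        o,w=ray(d,u,v);P=np.eye(3)-np.outer(w,w);A=A+P;b=b+P@o
    X=np.linalg.solve(A,b)
    return X,[np.linalg.norm((np.eye(3)-np.outer(w,w))@(X-o)) for o,w in (ray(*q) for q in l)]
def ld(f): return dict(np.load('pics/'+f+'.npz'))
def px(d,X):
    c=d['R']@np.array(X)+d['t'];return d['fx']*c[0]/c[2]+d['cx'],d['fy']*c[1]/c[2]+d['cy']
E
python3 - <<'E'
from h import *
a=grab('scene','sc0');b=grab('side','si0');c=grab('wrist','wr0')
for d in(a,b): print(-d['R'].T@d['t'],d['R'][2])
print(ctrl.read_state())
cv2.imwrite('pics/m0.png',cv2.resize(np.hstack([a['color'],b['color']])[...,::-1],(800,300)))
E
```

```text
[ 0.84085381 -0.47796836  0.91940871] [-0.32819349  0.48113525 -0.81289477]
[-0.04944602 -0.6808902   0.61326334] [ 0.53727886  0.68685894 -0.48944482]
{'clock': 0.15, 'joints': array([-1.23820509,  0.68976603, -0.19453083,  1.56606805,  0.15730686,
        0.9024815 , -0.21510824]), 'joint_vel': array([-0.00082814, -0.00350845,  0.00111083, -0.00408362, -0.00055428,
        0.0015186 ,  0.00076967]), 'joint_efforts': array([-1.86148973e-03, -5.27861631e+01, -1.26837920e+00, -1.53585559e+01,
       -5.24397532e-02,  3.86133979e-03,  1.17928153e-04]), 'tcp_pos': array([0.18387613, 0.59686201, 0.23812002]), 'eef_rot': array([ 1.48811077e-01,  9.88865420e-01, -6.64691203e-04, -4.93758405e-05]), 'contact_force': array([ 0.31440558, -0.05522746,  0.13656234]), 'torque': array([-0.00879717,  0.03092965, -0.05046429]), 'gripper_force': 0.0, 'finger_gap': 0.9990979950626513}
```

View pics/sc0.png

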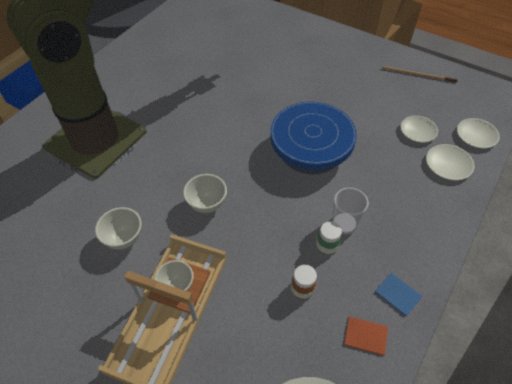

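View pics/si0.png

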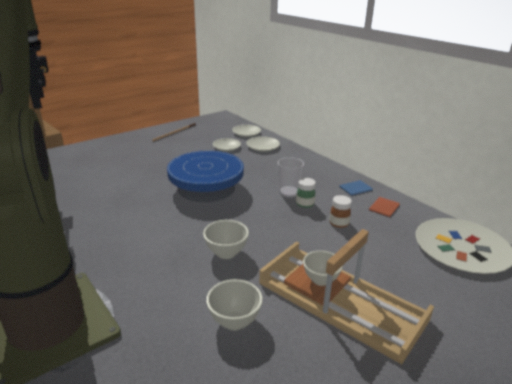

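Scene: carrier at (168,310) with bar from (130,281) to (192,300); the wheel's top centre is at (313,131), or (206,166) in the side view. The bowls are at (205,194), (119,229) and (174,279), plus shallow dishes at top right. The one at (174,279) stands on the bat and is the smallest, so it fits the description. I'll confirm it with an enlarged crop.

Run:
```python
from h import *
a=ld('sc0');b=ld('si0')
A=cv2.resize(a['color'][225:384,95:235],None,fx=2.85,fy=2.85,interpolation=cv2.INTER_CUBIC)
B=cv2.resize(b['color'][225:355,250:440],None,fx=2.1,fy=2.1,interpolation=cv2.INTER_CUBIC)
C=np.zeros((max(A.shape[0],B.shape[0]),A.shape[1]+B.shape[1],3),np.uint8)
C[:A.shape[0],:A.shape[1]]=A;C[:B.shape[0],A.shape[1]:]=B
cv2.imwrite('pics/crop1.png',C[...,::-1]);print(C.shape,A.shape)
X,e=tri((a,313,131),(b,206,166));print('wheel',X,e)
# blue ellipse
for d in (a,b):
    h=cv2.cvtColor(d['color'],cv2.COLOR_RGB2HSV);m=cv2.inRange(h,(105,120,60),(125,255,255))
    n,l,s,c=cv2.connectedComponentsWithStats(m)
    for i in range(1,n):
        if s[i,4]>300:print(s[i],c[i])
```

```text
(453, 798, 3) (453, 399, 3)
wheel [0.52046024 0.28133537 0.07341356] [np.float64(0.00034399333746315563), np.float64(0.0003439933374630685)]
[   0   61   44   48 1286] [20.84992224 86.23794712]
[ 271  103   85   67 4348] [312.6425943  135.64167433]
[377 274  44  41 815] [398.4601227  294.19386503]
[ 169  152   73   40 2352] [204.82908163 170.89880952]
```

View pics/crop1.png

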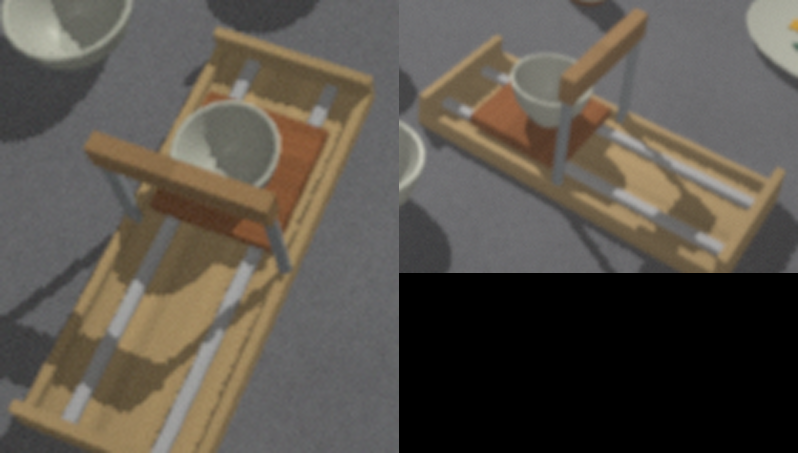

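The crop confirms it: the bowl stands on the red-brown bat inside the carrier, towards the far (+x) end wall, with the bar passing near its rim. Now to triangulate the bar ends and wall corners.

Run:
```python
from h import *
from scipy.optimize import least_squares
a=ld('sc0');b=ld('si0')
S=lambda x,y:(a,x/2.85+95,y/2.85+225)
D=lambda x,y:(b,(x-399)/2.1+250,y/2.1+225)
P={'barL':(S(90,141),D(570,80)),'barR':(S(274,202),D(643,14)),
'+xL':(S(216,30),D(420,96)),'+xR':(S(372,80),D(499,38)),'-xL':(S(12,408),D(715,264))}
M={'barL':(0,.067,.138),'barR':(0,-.067,.138),'+xL':(.158,.067,.036),'+xR':(.158,-.067,.036),'-xL':(-.158,.067,.036)}
for k,q in P.items(): print(k,*tri(*q))
def f(p):
    r=[]
    for k,q in P.items():
        m=np.array(M[k]);c,s=np.cos(p[2]),np.sin(p[2])
        X=[p[0]+c*m[0]-s*m[1],p[1]+s*m[0]+c*m[1],m[2]+p[3]]
        for d,u,v in q: x=px(d,X);r+=[x[0]-u,x[1]-v]
    return np.array(r)
s=least_squares(f,[.5,-.3,1.57,0]);print(s.x,f(s.x).round(1))
h=px
# bowl rim
X,e=tri(S(225,147),D(551,88));print('bowl rim',X,e)
x,y,t=s.x[:3];print('bat est',(X[0]-x)*np.cos(t)+(X[1]-y)*np.sin(t))
for d in(a,b):print(px(d,(.52,.281,.072)))
# bystanders
print('beaker',tri((a,350,205),(b,290,167)),'green',tri((a,330,230),(b,307,184)),'amber',tri((a,304,274),(b,341,201)),'bowlB',tri((a,205,190),(b,226,235)),'bowlC',tri((a,120,225),(b,234,298)))
```

```text
barL [ 0.42433227 -0.29510242  0.1382065 ] [np.float64(0.0003994396524432839), np.float64(0.0003994396524433479)]
barR [ 0.55414192 -0.2639001   0.13566294] [np.float64(0.0017690507509992126), np.float64(0.0017690507509991655)]
+xL [ 0.38814891 -0.14257657  0.03582448] [np.float64(0.0008456569835225806), np.float64(0.0008456569835226246)]
+xR [ 0.51909457 -0.11322424  0.03360743] [np.float64(0.0006859416127631731), np.float64(0.0006859416127630885)]
-xL [ 0.45516586 -0.44314263  0.03061459] [np.float64(0.002337440707844745), np.float64(0.0023374407078448)]
[ 0.48805167 -0.2783558   1.78368894 -0.00280686] [ 0.6 -0.6 -2.1  0.8 -0.6  1.  -0.9 -0.2  1.8 -1.  -0.7 -0.1  1.2 -0.5
 -0.9 -0.9 -1.   0.3  3.8  1. ]
bowl rim [ 0.47319776 -0.23110852  0.06582066] [np.float64(0.0028523221153100436), np.float64(0.0028523221153099747)]
bat est 0.0493190691616259
(np.float64(312.7230280818576), np.float64(131.53280596777265))
(np.float64(205.8643662990647), np.float64(166.43536539915885))
beaker (array([0.70131257, 0.11987086, 0.08116699]), [np.float64(0.0016554282552527777), np.float64(0.0016554282552526944)]) green (array([0.69253492, 0.04302863, 0.06539891]), [np.float64(0.001930497630240214), np.float64(0.00193049763024038)]) amber (array([ 0.69566275, -0.07961815,  0.06768646]), [np.float64(3.964898944786582e-05), np.float64(3.964898944783788e-05)]) bowlB (array([ 0.38940823, -0.01079622,  0.0539457 ]), [np.float64(0.0029464598323237774), np.float64(0.0029464598323237887)]) bowlC (array([ 0.28573868, -0.19271219,  0.057322  ]), [np.float64(0.0010018494497748788), np.float64(0.0010018494497748434)])
```

Wheel top measured at (0.520, 0.281, 0.073); carrier at (0.488, −0.278), yaw 1.784, with the bar top at 0.137, which agrees with the text. Bat is at about +0.049. I'll go over via a waypoint outside the arm's minimum reach.

Call:
jog_arm([
  [[-45.3,-19.2,0],[0,0,-0.1],1],
  [[-45.3,-19.2,0],[0,0,-0.2],1],
  [[-45.3,-19.2,0],[0,0,-0.3],1],
  [[-45.3,-19.2,0],[0,0,-0.4],1],
  [[-45.3,-19.2,0],[0,0,-0.512],1],
  [[-45.3,-19.2,0],[0,0,-0.512],1],
  [[-45.3,-19.2,0],[0,0,-0.512],1],
  [[-45.3,-19.2,0],[0,0,-0.512],1],
  [[-45.3,-19.2,0],[0,0,-0.512],1],
  [[-54.8,-74.7,0],[0,0,-0.512],1],
  [[-54.8,-74.7,0],[0,0,-0.512],1],
  [[-54.8,-74.7,0],[0,0,-0.512],1],
  [[-54.8,-74.7,0],[0,0,-0.512],1],
  [[-54.8,-74.7,0],[0,0,-0.512],1],
  [[-54.8,-74.7,0],[0,0,-0.512],1],
  [[-54.8,-74.7,0],[0,0,-0.512],1],
  [[-54.8,-74.7,0],[0,0,-0.512],1],
  [[-54.8,-74.7,0],[0,0,-0.512],1],
  [[-54.8,-74.7,0],[0,0,-0.512],1],
  [[-54.8,-74.7,0],[0,0,-0.512],1],
])

```text
clock: 2.15
tcp_pos: [0.4897, -0.2432, 0.2386]
eef_rot: [-0.106, 0.994, 0.0, -0.0]
contact_force: [0.7, 0.6, 0.0]
finger_gap: 1.0
gripper_force: 0.0
```

Call:
jog_arm([
  [[0,0,0],[0,0,0],1],
  [[0,0,0],[0,0,0],1],
])

```text
clock: 2.35
tcp_pos: [0.4897, -0.2424, 0.2382]
eef_rot: [-0.105, 0.995, 0.0, -0.0]
contact_force: [0.0, 0.3, 0.1]
finger_gap: 0.999
gripper_force: 0.0
```

Run:
```python
from h import *
d=grab('wrist','wr1');s=ctrl.read_state();print(s['tcp_pos'],s['eef_rot'],s['clock'],d['fx'],d['cx'],d['cy'],d['tool_from_camera'].round(3))
```

```text
[ 0.49027075 -0.24043899  0.23848003] [-1.06405059e-01  9.94322678e-01  6.12117529e-04 -9.47386662e-06] 2.4 297.3186396354542 263.13524372938826 189.34428267458037 [[-0.    -0.967 -0.255  0.066]
 [ 1.    -0.001  0.001 -0.001]
 [-0.001 -0.255  0.967 -0.147]
 [ 0.     0.     0.     1.   ]]
```

View pics/wr1.png

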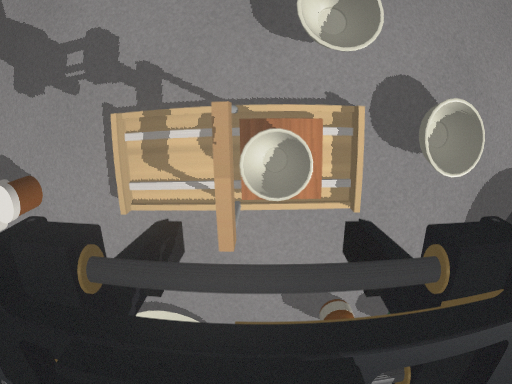

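Wrist view: carrier from (112,114) to (364,210), bar top from (221,103) to (226,250), bat x 240–323 and bowl at (276,164). The gripper does not block the bat from this camera.

Run:
```python
from h import *
d=ld('wr1');a=ld('sc0')
R=Rn.from_quat(d['rot']).as_matrix();print(np.arctan2(R[1,1],R[0,1]))
L=atz(d,221.5,103,.138);Q=atz(d,226,250,.138);print(L,Q,np.linalg.norm(L-Q),(L+Q)/2,'yaw',np.arctan2(*(L-Q)[[1,0]])-np.pi/2)
c=[atz(d,*p,.036) for p in[(112,114.5),(364,106.5),(126,213),(358,211)]];print(np.array(c).round(4),np.mean(c,0))
e=c[1]-c[0];print('yaw',np.arctan2(e[1],e[0]));e=c[3]-c[2];print('yaw',np.arctan2(e[1],e[0]))
for u in(240,323):print('bat',atz(d,u,160,.028))
P=(L+Q)/2;P[2]=.106;print('tool delta cm',R.T@(P-d['tcp'])*100, R.T@(np.array([.488,-.2783,.106])-d['tcp'])*100)
```

```text
1.7804227038173865
[ 0.42394083 -0.2921106   0.138     ] [ 0.55317696 -0.26472026  0.138     ] 0.13210680295960484 [ 0.4885589  -0.27841543  0.138     ] yaw -4.503539233157358
[[ 0.4589 -0.4455  0.036 ]
 [ 0.3889 -0.1397  0.036 ]
 [ 0.5856 -0.4106  0.036 ]
 [ 0.5181 -0.1118  0.036 ]] [ 0.48786671 -0.27689485  0.036     ]
yaw 1.7959678707455384
yaw 1.7927140735512803
bat [ 0.48698778 -0.27212117  0.028     ]
bat [ 0.46539804 -0.17240282  0.028     ]
tool delta cm [ 0.85064809 -3.50834812 13.22122609] [ 0.90291242 -3.48542737 13.22126856]
```

Call:
jog_arm([
  [[0.9,-3.5,0],[0,0,-0.006],1],
  [[0.9,-3.5,2],[0,0,-0.006],1],
  [[0.9,-3.5,5],[0,0,-0.006],1],
  [[0.9,-3.5,8],[0,0,-0.006],1],
  [[0.9,-3.5,10.5],[0,0,-0.006],1],
  [[0.9,-3.5,12],[0,0,-0.006],1],
  [[0.9,-3.5,12.8],[0,0,-0.006],1],
  [[0.9,-3.5,13.2],[0,0,-0.006],1],
  [[0.9,-3.5,13.2],[0,0,-0.006],0.2],
  [[0.9,-3.5,13.2],[0,0,-0.006],-0.2],
  [[0.9,-3.5,13.2],[0,0,-0.006],-0.4],
], force=20)

```text
clock: 3.5
tcp_pos: [0.4895, -0.2774, 0.1075]
eef_rot: [-0.109, 0.994, -0.0, 0.001]
contact_force: [0.5, 0.4, 0.3]
finger_gap: 0.75
gripper_force: 0.0
```

Run:
```python
from h import *
d=grab('wrist','wr2');s=ctrl.read_state();print(s['tcp_pos'],s['eef_rot'],s['clock'],s['finger_gap'],s['contact_force'])
```

```text
[ 0.48937606 -0.27743044  0.10741262] [-1.09334437e-01  9.94004793e-01 -3.13154102e-04  5.96045847e-04] 3.55 0.7023726287258372 [0.61376198 0.48283593 0.17787912]
```

View pics/wr2.png

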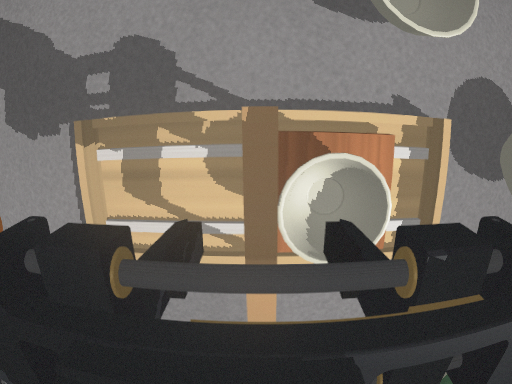

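The wrist view shows the bar at columns 243–278, between the open fingers; the bat's right edge is at 393 and the fingers clear the bowl rim. Closing gently.

Call:
jog_arm([
  [[0,0,0],[0,0,0],-0.4],
  [[0,0,0],[0,0,0],-0.4],
  [[0,0,0],[0,0,0],-0.5],
  [[0,0,0],[0,0,0],-0.55],
  [[0,0,0],[0,0,0],-0.58],
  [[0,0,0],[0,0,0],-0.6],
  [[0,0,0],[0,0,0],-0.62],
  [[0,0,0],[0,0,0],-0.64],
  [[0,0,0],[0,0,0],-0.66],
  [[0,0,0],[0,0,0],-0.68],
  [[0,0,0],[0,0,0],-0.7],
  [[0,0,0],[0,0,0],-0.72],
  [[0,0,0],[0,0,0],-0.74],
  [[0,0,0],[0,0,0],-0.8],
  [[0,0,0],[0,0,0],-1],
  [[0,0,0],[0,0,0],-1],
], force=15)

```text
clock: 5.15
tcp_pos: [0.4888, -0.2774, 0.1067]
eef_rot: [-0.109, 0.994, -0.0, -0.0]
contact_force: [0.5, -3.5, -1.2]
finger_gap: 0.157
gripper_force: 15.0
```

Call:
jog_arm([
  [[0,0,0],[0,0,0],-1],
  [[0,0,0],[0,0,0],-1],
  [[0,0,0],[0,0,0],-1],
], force=50)

```text
clock: 5.45
tcp_pos: [0.4888, -0.2774, 0.1067]
eef_rot: [-0.109, 0.994, -0.0, -0.0]
contact_force: [1.2, -4.6, -1.3]
finger_gap: 0.153
gripper_force: 50.0
```

```bash
cat >> h.py <<'E'
def red(d):
    h=cv2.cvtColor(d['color'],cv2.COLOR_RGB2HSV)
    return h
E
python3 - <<'E'
from h import *
d=grab('wrist','wr3');s=ctrl.read_state();print(s['tcp_pos'],s['eef_rot'],s['clock'],s['finger_gap'],s['contact_force'],s['torque'],s['gripper_force'])
h=cv2.cvtColor(d['color'],cv2.COLOR_RGB2HSV)
for p in[(140,360),(145,300),(200,385),(115,200),(180,150),(180,250),(200,425),(125,410),(170,225)]:print(p,d['color'][p],h[p])
for v in(136,142,148,155): 
    m=h[v,:,0]; print(v,[(int(d['color'][v,u,0]),int(d['color'][v,u,1]),int(d['color'][v,u,2])) for u in(270,276,279,282,386,390,393,396,400)])
E
```

```text
[ 0.48880293 -0.27732263  0.10666988] [-1.09352283e-01  9.94003048e-01 -3.37257073e-06 -1.36687467e-04] 5.5 0.15662025179456424 [ 0.19621223 -3.99908641 -1.7137871 ] [-0.9043515  -0.07572562 -0.01035423] 49.99607563018799
(140, 360) [197 130  89] [ 11 140 197]
(145, 300) [119  85  62] [ 12 122 119]
(200, 385) [131 128 117] [ 24  27 131]
(115, 200) [224 198 146] [ 20  89 224]
(180, 150) [146 125  93] [ 18  93 146]
(180, 250) [134 108  82] [ 15  99 134]
(200, 425) [118  99  76] [ 16  91 118]
(125, 410) [225 196 147] [ 19  88 225]
(170, 225) [153 131 100] [ 18  88 153]
136 [(136, 108, 80), (136, 111, 83), (142, 116, 88), (124, 86, 61), (199, 133, 91), (192, 129, 87), (186, 129, 92), (216, 179, 132), (222, 193, 144)]
142 [(135, 110, 83), (139, 115, 87), (136, 110, 82), (124, 88, 64), (201, 133, 92), (193, 129, 87), (190, 128, 88), (217, 183, 135), (220, 192, 141)]
148 [(135, 110, 80), (136, 110, 82), (137, 110, 81), (122, 84, 61), (204, 135, 94), (195, 129, 89), (193, 131, 89), (227, 225, 222), (220, 217, 215)]
155 [(136, 109, 82), (137, 110, 84), (135, 110, 82), (124, 87, 64), (202, 134, 93), (197, 131, 92), (194, 129, 89), (232, 230, 227), (231, 229, 227)]
```

```bash
sed -i '/^def red/,$d' h.py
cat >> h.py <<'E'
def ty(d,u,v,z):
    x,y=u-d['cx'],v-d['cy'];r=np.hypot(x,y);t=r/d['fx'];T=d['tool_from_camera']
    w=T[:3,:3]@np.stack([x/r*np.sin(t),y/r*np.sin(t),np.cos(t)]);o=T[:3,3][:,None]
    return o+w*(z-o[2])/w[2]
def bat(d,zb=.0787):
    "bat edges (tool y, mm) and q from each; top plane zb below the TCP"
    c=d['color'].astype(float);m=((c[...,0]>1.32*c[...,1])&(c[...,0]>60)).astype(np.uint8)
    m=cv2.medianBlur(m,3);m[:,:80]=0;m[:,450:]=0;m[:120]=0;m[165:]=0
    n,l,s,_=cv2.connectedComponentsWithStats(m);k=[i for i in range(1,n) if s[i,4]>25];m=np.isin(l,k)
    R=[];L=[];A=[]
    for v in range(120,165):
        u=np.where(m[v])[0]
        if len(u)>6:
            e=ty(d,np.array([u[0]-.5,u[-1]+.5]),np.array([v,v]),zb);L.append(e[1,0]);R.append(e[1,1]);A.append((u[0],u[-1]))
    return np.median(L)*1e3+50,np.median(R)*1e3-50,np.median(A,0),len(A)
def walls(d,v=135):
    "outer ends of carrier in row v (px): brown/grey border"
    c=d['color'].astype(float);w=np.where(c[v,:,0]>1.1*c[v,:,1])[0];w=w[(w>50)&(w<470)];return w.min(),w.max()
def look(n):
    s=ctrl.read_state();d=grab('wrist',n);s2=ctrl.read_state();d2=grab('wrist',n+'b');s3=ctrl.read_state()
    for a,b in((s,d),(s2,d2)):
        R=Rn.from_quat(a['eef_rot']).as_matrix()
        print(round(float(a['clock']),2),'bat',*np.round(bat(b)[:2],1),bat(b)[2:],'tcp',a['tcp_pos'].round(4),'pitch',round(-float(R[2,1]),4),'roll',round(float(R[2,0]),4),'yaw',round(float(np.arctan2(R[1,1],R[0,1])),4),walls(b))
    return s,d
E
python3 - <<'E'
from h import *
for n in('wr2','wr3'):d=ld(n);print(bat(d),walls(d))
d=ld('wr3');print(ty(d,np.array([75,450]),np.array([121,121]),.1067-.036)[1])
E
```

```text
(np.float64(60.371793887047374), np.float64(55.89452888308337), array([278., 393.]), 34) (np.int64(75), np.int64(450))
(np.float64(62.74743672136669), np.float64(57.0328998773596), array([281., 394.]), 33) (np.int64(75), np.int64(451))
[-0.15824746  0.15591846]
```

Call:
jog_arm([
  [[0,0,-0.3],[0,0,0],-1],
  [[0,0,-1],[0,0,0],-1],
  [[0,0,-2.2],[0,0,0],-1],
  [[0,0,-3.4],[0,0,0],-1],
])

```text
clock: 5.9
tcp_pos: [0.4887, -0.2764, 0.1414]
eef_rot: [-0.11, 0.994, 0.001, -0.0]
contact_force: [1.1, 0.4, -7.2]
finger_gap: 0.15
gripper_force: 50.1
```

```bash
python3 -c "
from h import *
look('wr4')"
```

```text
5.9 bat 63.4 58.8 (array([282., 396.]), 33) tcp [ 0.4887 -0.2764  0.1414] pitch -0.0013 roll 0.0004 yaw 1.7909 (np.int64(74), np.int64(450))
5.95 bat 63.4 60.9 (array([282., 398.]), 33) tcp [ 0.49   -0.2771  0.1435] pitch 0.0012 roll -0.0024 yaw 1.7905 (np.int64(74), np.int64(450))
```

Call:
jog_arm([
  [[0,0,-0.8],[-0.015,0,0],-1],
  [[0,0,-1.8],[-0.02,0,0],-1],
  [[0,0,-2.9],[-0.02,0,0],-1],
  [[0,0,-4],[-0.02,0,0],-1],
])

```text
clock: 6.4
tcp_pos: [0.4889, -0.2772, 0.1816]
eef_rot: [-0.109, 0.994, 0.01, -0.001]
contact_force: [0.9, -0.3, -7.7]
finger_gap: 0.151
gripper_force: 50.1
```

```bash
python3 -c "
from h import *
look('wr5')"
```

```text
6.4 bat 63.5 64.0 (array([282., 401.]), 33) tcp [ 0.4889 -0.2772  0.1816] pitch -0.0199 roll -0.0002 yaw 1.79 (np.int64(73), np.int64(450))
6.45 bat 63.5 64.5 (array([282., 402.]), 33) tcp [ 0.49   -0.2775  0.1834] pitch -0.018 roll -0.0026 yaw 1.7901 (np.int64(74), np.int64(450))
```

Call:
jog_arm([
  [[0,0,-0.8],[-0.01,0,0],-1],
  [[0,0,-1.6],[-0.01,0,0],-1],
  [[0,0,-2.2],[-0.01,0,0],-1],
])

```text
clock: 6.8
tcp_pos: [0.4891, -0.2778, 0.2032]
eef_rot: [-0.109, 0.994, 0.015, -0.002]
contact_force: [0.2, -1.4, -8.4]
finger_gap: 0.154
gripper_force: 50.1
```

```bash
python3 -c "
from h import *
look('wr6')"
```

```text
6.8 bat 63.5 50.6 (array([282., 387.]), 33) tcp [ 0.4891 -0.2778  0.2032] pitch -0.0301 roll -0.0003 yaw 1.7897 (np.int64(74), np.int64(450))
6.85 bat 63.5 47.8 (array([282., 384.]), 33) tcp [ 0.4897 -0.2779  0.2041] pitch -0.029 roll -0.0015 yaw 1.7898 (np.int64(74), np.int64(450))
```

Call:
jog_arm([
  [[0,0,-0.4],[0.038,0,0],-1],
  [[0,0,-0.8],[0.038,0,0],-1],
  [[0,0,-1],[0.038,0,0],-1],
  [[0,0,-1],[0.038,0,0],-1],
])

```text
clock: 7.3
tcp_pos: [0.4894, -0.2782, 0.2129]
eef_rot: [-0.109, 0.994, -0.004, 0.001]
contact_force: [0.5, -0.3, -7.1]
finger_gap: 0.15
gripper_force: 50.0
```

```bash
python3 -c "
from h import *
look('wr7')"
```

```text
7.3 bat 16.6 16.7 (array([221., 348.]), 33) tcp [ 0.4894 -0.2782  0.2129] pitch 0.0078 roll -0.0005 yaw 1.7898 (np.int64(75), np.int64(451))
7.35 bat 14.2 14.3 (array([218., 345.]), 33) tcp [ 0.4892 -0.2782  0.2126] pitch 0.0076 roll -0.0002 yaw 1.7895 (np.int64(75), np.int64(451))
```

Call:
jog_arm([
  [[0,0,0],[0,0,0],-1],
  [[0,0,0],[0,0,0],-1],
  [[0,0,0],[0,0,0],-1],
  [[0,0,0],[0,0,0],-1],
  [[0,0,0],[-0.004,0,0],-1],
])

```text
clock: 7.9
tcp_pos: [0.4891, -0.2778, 0.2127]
eef_rot: [-0.11, 0.994, -0.002, 0.0]
contact_force: [-0.1, 0.3, -7.4]
finger_gap: 0.153
gripper_force: 50.0
```

```bash
python3 -c "
from h import *
look('wr8')"
```

```text
7.9 bat 4.5 4.5 (array([206., 333.]), 33) tcp [ 0.4891 -0.2778  0.2127] pitch 0.0036 roll 0.0 yaw 1.7903 (np.int64(75), np.int64(451))
7.95 bat 4.9 5.0 (array([206., 334.]), 33) tcp [ 0.4891 -0.278   0.2127] pitch 0.0035 roll -0.0 yaw 1.79 (np.int64(75), np.int64(451))
```

Call:
jog_arm([
  [[0,0,0],[-0.004,0,0],-1],
  [[0,0,0],[-0.004,0,0],-1],
  [[0,0,0],[-0.004,0,0],-1],
  [[0,0,0],[-0.004,0,0],-1],
  [[0,0,0],[-0.004,0,0],-1],
])

```text
clock: 8.5
tcp_pos: [0.4891, -0.2779, 0.2127]
eef_rot: [-0.109, 0.994, 0.0, 0.0]
contact_force: [-0.2, 0.7, -8.2]
finger_gap: 0.15
gripper_force: 50.0
```

```bash
python3 -c "
from h import *
look('wr9')"
```

```text
8.5 bat 6.9 6.9 (array([209., 336.]), 33) tcp [ 0.4891 -0.2779  0.2127] pitch -0.0 roll -0.0 yaw 1.7901 (np.int64(75), np.int64(451))
8.55 bat 6.8 6.9 (array([209., 336.]), 33) tcp [ 0.4891 -0.2779  0.2127] pitch -0.0001 roll 0.0 yaw 1.7901 (np.int64(75), np.int64(451))
```

Bat is at rest at about +7 mm with the carrier level. Now I'll plan the transport as two halves, each a 4 s minimum-jerk move with pitch feed-forward.

Run:
```python
from h import *
s=ctrl.read_state();R=Rn.from_quat(s['eef_rot']).as_matrix()
d=R.T@(np.array([.5205,.2810,s['tcp_pos'][2]])-s['tcp_pos'])*50;print(d)
T=4.
def mj(t):return 10*t**3-15*t**4+6*t**5,(60*t-180*t**2+120*t**3)/T**2
for k in(0,20):
    p0=mj(k/40)[0]
    print([[round(d[0]*(mj(j/40)[0]-p0),2),round(d[1]*(mj(j/40)[0]-p0),2),round(d[1]/100*mj(j/40)[1]/9.81,4)] for j in range(k+1,k+21)])
```

```text
[-7.61135559e+00  2.69368058e+01  1.60217674e-03]
[[np.float64(-0.0), np.float64(0.0), np.float64(0.0024)], [np.float64(-0.01), np.float64(0.03), np.float64(0.0044)], [np.float64(-0.03), np.float64(0.1), np.float64(0.0061)], [np.float64(-0.07), np.float64(0.23), np.float64(0.0074)], [np.float64(-0.12), np.float64(0.43), np.float64(0.0084)], [np.float64(-0.2), np.float64(0.72), np.float64(0.0092)], [np.float64(-0.31), np.float64(1.09), np.float64(0.0097)], [np.float64(-0.44), np.float64(1.56), np.float64(0.0099)], [np.float64(-0.6), np.float64(2.13), np.float64(0.0099)], [np.float64(-0.79), np.float64(2.79), np.float64(0.0097)], [np.float64(-1.0), np.float64(3.55), np.float64(0.0092)], [np.float64(-1.24), np.float64(4.39), np.float64(0.0086)], [np.float64(-1.5), np.float64(5.33), np.float64(0.0079)], [np.float64(-1.79), np.float64(6.33), np.float64(0.007)], [np.float64(-2.09), np.float64(7.41), np.float64(0.006)], [np.float64(-2.42), np.float64(8.55), np.float64(0.0049)], [np.float64(-2.75), np.float64(9.74), np.float64(0.0038)], [np.float64(-3.1), np.float64(10.96), np.float64(0.0025
[... 619 characters left out ...]
p.float64(9.92), np.float64(-0.0092)], [np.float64(-3.02), np.float64(10.68), np.float64(-0.0097)], [np.float64(-3.2), np.float64(11.34), np.float64(-0.0099)], [np.float64(-3.36), np.float64(11.91), np.float64(-0.0099)], [np.float64(-3.5), np.float64(12.38), np.float64(-0.0097)], [np.float64(-3.6), np.float64(12.75), np.float64(-0.0092)], [np.float64(-3.68), np.float64(13.04), np.float64(-0.0084)], [np.float64(-3.74), np.float64(13.24), np.float64(-0.0074)], [np.float64(-3.78), np.float64(13.37), np.float64(-0.0061)], [np.float64(-3.8), np.float64(13.44), np.float64(-0.0044)], [np.float64(-3.8), np.float64(13.46), np.float64(-0.0024)], [np.float64(-3.81), np.float64(13.47), np.float64(0.0)]]
```

Call:
jog_arm([
  [[0,0,0],[0.0024,0,0],-1],
  [[-0.01,0.03,0],[0.0044,0,0],-1],
  [[-0.03,0.1,0],[0.0061,0,0],-1],
  [[-0.07,0.23,0],[0.0074,0,0],-1],
  [[-0.12,0.43,0],[0.0084,0,0],-1],
  [[-0.2,0.72,0],[0.0092,0,0],-1],
  [[-0.31,1.09,0],[0.0097,0,0],-1],
  [[-0.44,1.56,0],[0.0099,0,0],-1],
  [[-0.6,2.13,0],[0.0099,0,0],-1],
  [[-0.79,2.79,0],[0.0097,0,0],-1],
  [[-1.0,3.55,0],[0.0092,0,0],-1],
  [[-1.24,4.39,0],[0.0086,0,0],-1],
  [[-1.5,5.33,0],[0.0079,0,0],-1],
  [[-1.79,6.33,0],[0.007,0,0],-1],
  [[-2.09,7.41,0],[0.006,0,0],-1],
  [[-2.42,8.55,0],[0.0049,0,0],-1],
  [[-2.75,9.74,0],[0.0038,0,0],-1],
  [[-3.1,10.96,0],[0.0025,0,0],-1],
  [[-3.45,12.21,0],[0.0013,0,0],-1],
  [[-3.81,13.47,0],[0,0,0],-1],
])

```text
clock: 10.6
tcp_pos: [0.4971, -0.137, 0.2127]
eef_rot: [-0.109, 0.994, 0.0, 0.0]
contact_force: [-0.4, -0.2, -6.3]
finger_gap: 0.15
gripper_force: 50.0
```

Call:
jog_arm([
  [[-0.36,1.26,0],[-0.0013,0,0],-1],
  [[-0.71,2.51,0],[-0.0025,0,0],-1],
  [[-1.05,3.73,0],[-0.0038,0,0],-1],
  [[-1.39,4.92,0],[-0.0049,0,0],-1],
  [[-1.71,6.06,0],[-0.006,0,0],-1],
  [[-2.02,7.13,0],[-0.007,0,0],-1],
  [[-2.3,8.14,0],[-0.0079,0,0],-1],
  [[-2.56,9.08,0],[-0.0086,0,0],-1],
  [[-2.8,9.92,0],[-0.0092,0,0],-1],
  [[-3.02,10.68,0],[-0.0097,0,0],-1],
  [[-3.2,11.34,0],[-0.0099,0,0],-1],
  [[-3.36,11.91,0],[-0.0099,0,0],-1],
  [[-3.5,12.38,0],[-0.0097,0,0],-1],
  [[-3.6,12.75,0],[-0.0092,0,0],-1],
  [[-3.68,13.04,0],[-0.0084,0,0],-1],
  [[-3.74,13.24,0],[-0.0074,0,0],-1],
  [[-3.78,13.37,0],[-0.0061,0,0],-1],
  [[-3.8,13.44,0],[-0.0044,0,0],-1],
  [[-3.8,13.46,0],[-0.0024,0,0],-1],
  [[-3.81,13.47,0],[0,0,0],-1],
])

```text
clock: 12.6
tcp_pos: [0.5049, 0.0014, 0.2127]
eef_rot: [-0.109, 0.994, -0.0, -0.0]
contact_force: [0.2, -0.6, -8.5]
finger_gap: 0.153
gripper_force: 50.0
```

```bash
python3 -c "
from h import *
look('wr10')"
```

```text
12.6 bat 7.0 6.9 (array([209., 336.]), 33) tcp [0.5049 0.0014 0.2127] pitch 0.0002 roll 0.0001 yaw 1.7897 (np.int64(75), np.int64(451))
12.65 bat 6.9 6.9 (array([209., 336.]), 33) tcp [0.5049 0.0015 0.2127] pitch 0.0002 roll -0.0 yaw 1.7899 (np.int64(75), np.int64(451))
```

The bat did not shift. Repeating the same profile for the second half.

Call:
jog_arm([
  [[0,0,0],[0.0024,0,0],-1],
  [[-0.01,0.03,0],[0.0044,0,0],-1],
  [[-0.03,0.1,0],[0.0061,0,0],-1],
  [[-0.07,0.23,0],[0.0074,0,0],-1],
  [[-0.12,0.43,0],[0.0084,0,0],-1],
  [[-0.2,0.72,0],[0.0092,0,0],-1],
  [[-0.31,1.09,0],[0.0097,0,0],-1],
  [[-0.44,1.56,0],[0.0099,0,0],-1],
  [[-0.6,2.13,0],[0.0099,0,0],-1],
  [[-0.79,2.79,0],[0.0097,0,0],-1],
  [[-1.0,3.55,0],[0.0092,0,0],-1],
  [[-1.24,4.39,0],[0.0086,0,0],-1],
  [[-1.5,5.33,0],[0.0079,0,0],-1],
  [[-1.79,6.33,0],[0.007,0,0],-1],
  [[-2.09,7.41,0],[0.006,0,0],-1],
  [[-2.42,8.55,0],[0.0049,0,0],-1],
  [[-2.75,9.74,0],[0.0038,0,0],-1],
  [[-3.1,10.96,0],[0.0025,0,0],-1],
  [[-3.45,12.21,0],[0.0013,0,0],-1],
  [[-3.81,13.47,0],[0,0,0],-1],
])

```text
clock: 14.7
tcp_pos: [0.5128, 0.1425, 0.2127]
eef_rot: [-0.109, 0.994, 0.0, 0.0]
contact_force: [0.5, -1.3, -9.6]
finger_gap: 0.157
gripper_force: 50.0
```

Call:
jog_arm([
  [[-0.36,1.26,0],[-0.0013,0,0],-1],
  [[-0.71,2.51,0],[-0.0025,0,0],-1],
  [[-1.05,3.73,0],[-0.0038,0,0],-1],
  [[-1.39,4.92,0],[-0.0049,0,0],-1],
  [[-1.71,6.06,0],[-0.006,0,0],-1],
  [[-2.02,7.13,0],[-0.007,0,0],-1],
  [[-2.3,8.14,0],[-0.0079,0,0],-1],
  [[-2.56,9.08,0],[-0.0086,0,0],-1],
  [[-2.8,9.92,0],[-0.0092,0,0],-1],
  [[-3.02,10.68,0],[-0.0097,0,0],-1],
  [[-3.2,11.34,0],[-0.0099,0,0],-1],
  [[-3.36,11.91,0],[-0.0099,0,0],-1],
  [[-3.5,12.38,0],[-0.0097,0,0],-1],
  [[-3.6,12.75,0],[-0.0092,0,0],-1],
  [[-3.68,13.04,0],[-0.0084,0,0],-1],
  [[-3.74,13.24,0],[-0.0074,0,0],-1],
  [[-3.78,13.37,0],[-0.0061,0,0],-1],
  [[-3.8,13.44,0],[-0.0044,0,0],-1],
  [[-3.8,13.46,0],[-0.0024,0,0],-1],
  [[-3.81,13.47,0],[0,0,0],-1],
])

```text
clock: 16.7
tcp_pos: [0.5207, 0.2809, 0.2127]
eef_rot: [-0.109, 0.994, -0.0, -0.0]
contact_force: [-1.3, -0.5, -7.7]
finger_gap: 0.154
gripper_force: 50.0
```

```bash
python3 -c "
from h import *
look('wr11');a=grab('scene','sc1');b=grab('side','si1')
cv2.imwrite('pics/m1.png',cv2.resize(np.hstack([a['color'],b['color']])[...,::-1],(800,300)))"
```

```text
16.7 bat 7.8 7.8 (array([210., 337.]), 33) tcp [0.5207 0.2809 0.2127] pitch 0.0003 roll 0.0001 yaw 1.7899 (np.int64(75), np.int64(451))
16.75 bat 7.7 7.8 (array([210., 337.]), 33) tcp [0.5207 0.281  0.2127] pitch 0.0002 roll -0.0 yaw 1.79 (np.int64(75), np.int64(451))
```

View pics/m1.png

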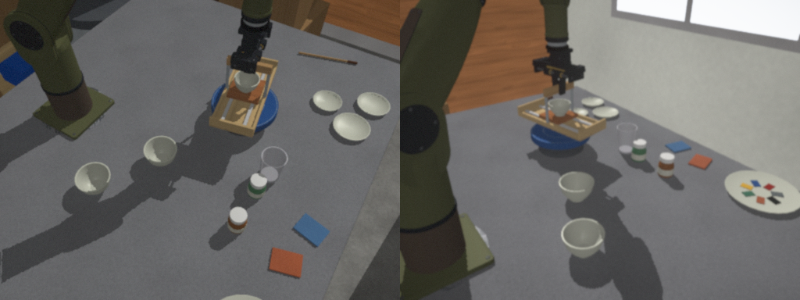

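The composite shows the carrier level above the blue wheel, with the bowl in the middle and the jars and beaker untouched. Holding there.

Call:
jog_arm([
  [[0,0,0],[0,0,0],-1],
  [[0,0,0],[0,0,0],-1],
  [[0,0,0],[0,0,0],-1],
  [[0,0,0],[0,0,0],-1],
  [[0,0,0],[0,0,0],-1],
  [[0,0,0],[0,0,0],-1],
  [[0,0,0],[0,0,0],-1],
  [[0,0,0],[0,0,0],-1],
  [[0,0,0],[0,0,0],-1],
  [[0,0,0],[0,0,0],-1],
  [[0,0,0],[0,0,0],-1],
  [[0,0,0],[0,0,0],-1],
  [[0,0,0],[0,0,0],-1],
  [[0,0,0],[0,0,0],-1],
  [[0,0,0],[0,0,0],-1],
  [[0,0,0],[0,0,0],-1],
  [[0,0,0],[0,0,0],-1],
  [[0,0,0],[0,0,0],-1],
  [[0,0,0],[0,0,0],-1],
  [[0,0,0],[0,0,0],-1],
])

```text
clock: 18.9
tcp_pos: [0.5207, 0.2811, 0.2127]
eef_rot: [-0.109, 0.994, 0.0, 0.0]
contact_force: [-0.2, 0.5, -7.7]
finger_gap: 0.152
gripper_force: 50.0
```

Call:
jog_arm([
  [[0,0,0],[0,0,0],-1],
  [[0,0,0],[0,0,0],-1],
  [[0,0,0],[0,0,0],-1],
  [[0,0,0],[0,0,0],-1],
  [[0,0,0],[0,0,0],-1],
  [[0,0,0],[0,0,0],-1],
  [[0,0,0],[0,0,0],-1],
  [[0,0,0],[0,0,0],-1],
  [[0,0,0],[0,0,0],-1],
  [[0,0,0],[0,0,0],-1],
  [[0,0,0],[0,0,0],-1],
  [[0,0,0],[0,0,0],-1],
  [[0,0,0],[0,0,0],-1],
  [[0,0,0],[0,0,0],-1],
  [[0,0,0],[0,0,0],-1],
  [[0,0,0],[0,0,0],-1],
])

```text
clock: 20.5
tcp_pos: [0.5207, 0.2811, 0.2127]
eef_rot: [-0.109, 0.994, 0.0, 0.0]
contact_force: [0.4, 0.5, -8.1]
finger_gap: 0.153
gripper_force: 50.0
```

```bash
python3 -c "
from h import *
look('wr12')"
```

```text
20.5 bat 7.8 7.8 (array([210., 337.]), 33) tcp [0.5207 0.2811 0.2127] pitch -0.0001 roll -0.0 yaw 1.79 (np.int64(75), np.int64(451))
20.55 bat 7.8 7.8 (array([210., 337.]), 33) tcp [0.5207 0.2811 0.2127] pitch -0.0001 roll -0.0 yaw 1.79 (np.int64(75), np.int64(451))
```

Held more than 3.8 s. Lowering (about 3.4 cm to contact), slow at the end.

Call:
jog_arm([
  [[0,0,0.2],[0,0,0],-1],
  [[0,0,0.5],[0,0,0],-1],
  [[0,0,0.9],[0,0,0],-1],
  [[0,0,1.3],[0,0,0],-1],
  [[0,0,1.7],[0,0,0],-1],
  [[0,0,2.1],[0,0,0],-1],
  [[0,0,2.4],[0,0,0],-1],
  [[0,0,2.65],[0,0,0],-1],
  [[0,0,2.85],[0,0,0],-1],
  [[0,0,3.0],[0,0,0],-1],
  [[0,0,3.1],[0,0,0],-1],
  [[0,0,3.15],[0,0,0],-1],
  [[0,0,3.2],[0,0,0],-1],
  [[0,0,3.24],[0,0,0],-1],
  [[0,0,3.28],[0,0,0],-1],
  [[0,0,3.3],[0,0,0],-1],
])

```text
clock: 22.2
tcp_pos: [0.5207, 0.2811, 0.1797]
eef_rot: [-0.109, 0.994, 0.0, 0.0]
contact_force: [-0.2, 0.8, -7.9]
finger_gap: 0.153
gripper_force: 50.0
```

Call:
jog_arm([
  [[0,0,0.02],[0,0,0],-1],
  [[0,0,0.04],[0,0,0],-1],
  [[0,0,0.06],[0,0,0],-1],
  [[0,0,0.08],[0,0,0],-1],
  [[0,0,0.08],[0,0,0],-1],
])

```text
clock: 22.7
tcp_pos: [0.5207, 0.2811, 0.1789]
eef_rot: [-0.109, 0.994, 0.0, -0.0]
contact_force: [0.5, -0.5, -8.3]
finger_gap: 0.154
gripper_force: 50.0
```

```bash
python3 -c "
from h import *
look('wr13')"
```

```text
22.7 bat 7.8 7.8 (array([210., 337.]), 33) tcp [0.5207 0.2811 0.1789] pitch -0.0001 roll 0.0 yaw 1.79 (np.int64(75), np.int64(451))
22.75 bat 7.8 7.8 (array([210., 337.]), 33) tcp [0.5207 0.2811 0.1789] pitch -0.0001 roll 0.0 yaw 1.79 (np.int64(75), np.int64(451))
```

Call:
jog_arm([
  [[0,0,0.03],[0,0,0],-1],
  [[0,0,0.06],[0,0,0],-1],
  [[0,0,0.08],[0,0,0],-1],
  [[0,0,0.08],[0,0,0],-1],
])

```text
clock: 23.2
tcp_pos: [0.5208, 0.2811, 0.1787]
eef_rot: [-0.109, 0.994, 0.0, 0.0]
contact_force: [-2.1, -1.2, -0.0]
finger_gap: 0.156
gripper_force: 50.0
```

Call:
jog_arm([
  [[0,0,0.02],[0,0,0],-1],
  [[0,0,0.04],[0,0,0],-1],
  [[0,0,0.06],[0,0,0],-1],
  [[0,0,0.06],[0,0,0],-1],
])

```text
clock: 23.6
tcp_pos: [0.5208, 0.2811, 0.1787]
eef_rot: [-0.109, 0.994, 0.0, 0.0]
contact_force: [-4.2, -1.7, 7.7]
finger_gap: 0.151
gripper_force: 50.0
```

```bash
python3 -c "
from h import *
look('wr14')"
```

```text
23.6 bat 7.8 7.8 (array([210., 337.]), 33) tcp [0.5208 0.2811 0.1787] pitch 0.0001 roll -0.0008 yaw 1.7899 (np.int64(75), np.int64(451))
23.65 bat 7.8 7.8 (array([210., 337.]), 33) tcp [0.5208 0.2811 0.1787] pitch 0.0001 roll -0.0008 yaw 1.7899 (np.int64(75), np.int64(451))
```

The carrier is standing on the wheel (the wrist force flipped sign). I'll relieve the load, ease the grip and open slowly.

Call:
jog_arm([
  [[0,0,-0.03],[0,0,0],-1],
  [[0,0,-0.06],[0,0,0],-1],
  [[0,0,-0.06],[0,0,0],-1],
], force=10)

```text
clock: 24.0
tcp_pos: [0.5208, 0.2811, 0.1787]
eef_rot: [-0.109, 0.994, -0.0, 0.0]
contact_force: [-3.6, -2.8, 6.1]
finger_gap: 0.157
gripper_force: 10.0
```

Call:
jog_arm([
  [[0,0,0],[0,0,0],-1],
  [[0,0,0],[0,0,0],-0.7],
  [[0,0,0],[0,0,0],-0.67],
  [[0,0,0],[0,0,0],-0.64],
  [[0,0,0],[0,0,0],-0.6],
  [[0,0,0],[0,0,0],-0.55],
  [[0,0,0],[0,0,0],-0.45],
  [[0,0,0],[0,0,0],-0.3],
  [[0,0,0],[0,0,0],-0.1],
  [[0,0,0],[0,0,0],0],
  [[0,0,0],[0,0,0],0],
], force=3)

```text
clock: 25.1
tcp_pos: [0.5207, 0.2811, 0.1781]
eef_rot: [-0.109, 0.994, 0.0, 0.0]
contact_force: [-0.3, -0.4, 0.2]
finger_gap: 0.495
gripper_force: 0.0
```

```bash
python3 -c "
from h import *
s,d=look('wr15');print(s['finger_gap'],s['contact_force'])"
```

```text
25.1 bat 7.8 7.8 (array([210., 337.]), 33) tcp [0.5207 0.2811 0.1781] pitch -0.0001 roll -0.0 yaw 1.7901 (np.int64(74), np.int64(451))
25.15 bat 7.8 7.8 (array([210., 337.]), 33) tcp [0.5207 0.2811 0.1781] pitch -0.0001 roll -0.0001 yaw 1.79 (np.int64(75), np.int64(451))
0.495153810680862 [-0.30695308 -0.44353218  0.18187146]
```

Released, with the bat still. Withdrawing straight up.

Call:
jog_arm([
  [[0,0,-0.5],[0,0,0],0],
  [[0,0,-1.5],[0,0,0],0],
  [[0,0,-3],[0,0,0],0],
  [[0,0,-5],[0,0,0],0],
  [[0,0,-7.5],[0,0,0],0],
  [[0,0,-10],[0,0,0],0],
  [[0,0,-12],[0,0,0],0],
  [[0,0,-12],[0,0,0],0],
  [[0,0,-12],[0,0,0],0],
])

```text
clock: 26.1
tcp_pos: [0.5207, 0.281, 0.2985]
eef_rot: [-0.109, 0.994, 0.0, 0.0]
contact_force: [0.0, 0.1, 0.1]
finger_gap: 0.501
gripper_force: 0.0
```

```bash
python3 -c "
from h import *
w=grab('wrist','wr16');a=grab('scene','sc2')
cv2.imwrite('pics/m2.png',cv2.resize(np.hstack([a['color'],w['color']])[...,::-1],(800,300)))"
```

```text
(no output)
```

View pics/m2.png

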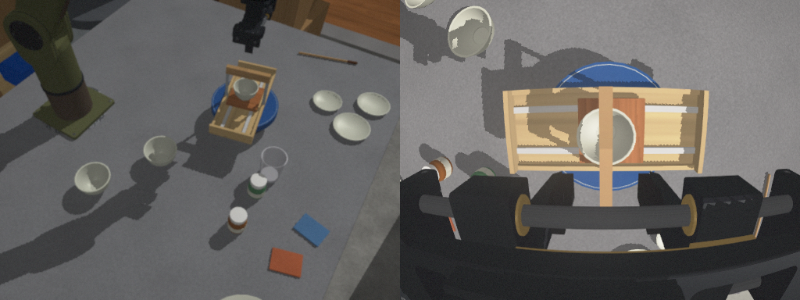

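The carrier stands flat and centred on the wheel, with the bat and bowl in the middle and the gripper clear. Handing in.

```bash
python3 -c "
from cell import ctrl
print(ctrl.finish_job())"
```

```text
the job is handed in; nothing more can be done
None
```

The carrier stands flat, centred and released on the banding wheel, with the bat at rest about 8 mm from the middle, the bowl on it and the jars and beaker untouched; I handed the job in at about 26 s, but no verdict was returned.

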